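# Clamp a test tile with the sunken knob

## Robot

A 7-joint arm with a two-finger parallel gripper is mounted at the origin on the work surface; the furniture and walls round the work are solid. World frame = base frame: x ahead of the robot, y to its left, z up, the work surface at z = 0. Lengths are in m, angles in rad, forces in N, time in s.
With the tool pointing down it reaches from about 0.4 to 0.85 m from the base axis. Payload 10.4 kg.
Tool frame: the origin (TCP) lies on the centre line of the jaws, within the pads' length; the fingertips stand 17 mm ahead of it and the grasp point (between the pads) lies 2 mm behind it (bot.tips_ahead is the distance from the TCP to the fingertips, in m); y points along the fingers, z is the direction in which the jaws open and shut, and the axes are right-handed (so a half turn about y gives the same grasp; the last joint's range is limited). The gripper opens to 87 mm and grips with 3 to 60 N. Pads are 19 mm wide; open, the fingers measure 117 mm over their backs; the gripper's body (75 mm by 190 mm) begins 51 mm behind the grasp point.
Start: joints at [1.324, 0.332, -0.065, 1.46, 0.022, 1.35, -0.088], TCP at [0.139, -0.609, 0.24] pointing down, gripper open.
Joint ranges: [-2.6, 2.6], [-0.5, 2.12], [-1.47, 1.34], [0.16, 2.42], [-1.27, 4.41], [0.06, 2.06], [-2.6, 2.6]. Speed limits (rad/s): [2.22, 2.22, 2.79, 2.79, 3.14, 3.14, 3.14].

## Interface

Orientations are given as a unit quaternion [w, x, y, z].
In Python, from bench import status, imaging, ticket, bot gives the robot as it stands.
- The arm moves only by the tool jog_arm, never from a script. Its argument "increments" is a list of rows, each an object of numbers: "dx", "dy", "dz": the shift along the tool's x, y, z in units of 30 mm (1.0 is 30 mm); "spin": the turn about the tool's y in units of 6 degrees (1.0 is 6 degrees); "jaw": the opening in per cent of the stroke, from 0 (shut) to 100 (fully open). A call has 1 to 12 rows; each row shifts and turns the pose as measured when the row begins, along the tool's axes as they then stand; what a row does not reach is not made up. A row lasts 1/12 s, in which the tool goes at most 41.7 mm and 7.16 degrees, less where a joint would pass 70% of its speed; a pose out of reach is approached as far as the arm can. A call is refused whole if a number of a shift passes 1 or a number of a turn 1, either way. A call with a gripper value outside its range is refused whole. The fingers move at their own pace and stop on an object; "grip_force" is the grip in N (left out, the last holds). Time passes only in rows, so rows that do not move let the fingers close. It gives the time, the measured TCP pose, the force and the opening at its end, in the units of the state.
- status.get_obs(): the state, without advancing time (a new reading comes with each control period).
- imaging.capture(name): name is "scene" or "side" or "wrist"; returns the picture (420x560x3 uint8, red, green, blue); there is no depth.
- imaging.camera_model(name): a dict with "vfov" (degrees; the focal length in pixels is half the picture's height over the tangent of half this angle, whatever the lens; pixels are square), "cx", "cy" (the principal point, pixels), "k1" (the pictures are not rectified: a ray, as slopes to the right and down, at radius r is drawn at 1 + k1 r^2 times it, then the intrinsics apply), "world_from_camera" (4x4, takes a point from camera to world coordinates). Camera axes: x right, y down, z forward; pixel columns grow to the right and rows downward; lengths in m; the calibration is good to about 2 mm. A picture is of the moment at which its call begins: read the wrist's pose just before it. camera_model takes no time and is no camera call; for the wrist camera it gives the pose at the moment of the call.
- ticket.job_done(): hands the job in, once; it reports no verdict.
The state is a dict: "clock": time; "joints": joint angles; "qd": joint speeds; "tau": joint torques, N m; "tool_pos": TCP position; "tool_rot": TCP orientation; "force": force on the tool from outside, world axes, zero at the start; "torque": the same for the moment, N m; "finger_gap": finger opening in m.
Only numpy, scipy, OpenCV 4.12 (cv2) and the standard library are available. Lean on these libraries where they do the work, as an engineer would, in place of code of your own. Each camera call takes 0.05 s, during which the arm holds its last target. There are 200 camera calls.

## Task

Lay the test tile flat on the narrow bed of the wooden tile jig, lengthwise between the jaw and the stop, and let go of it. Then turn the knob sunk in the jig's well clockwise until the jaw holds the tile snugly against the stop: a light finger-tight grip, as the tile chips if it is clamped hard. Do not lean on the jig, and leave the other things on the table where they are.

Things in the scene. Friction and masses are not known exactly. Their poses are not given: they have to be found in the camera images.
- jig: The fixed tile jig. Origin on the table under the knob's axis; z up; x runs along the bed, from knob to stop. Its wooden housing, centred on the origin, is 100 x 100 mm and 44 mm high, with a round well in its top, 77 mm wide and 30 mm deep (floor 14 mm above the table). A narrow bed reaches from the housing (x = 50 mm) to x = 172 mm.
- bed_mid (a point): Point on top of the bed, on its centre line, at jig x = 99 mm, 12 mm above the table; axes as the jig. The bed is 32 mm wide and has no side walls, so a tile lying lengthwise overhangs it by 5 mm on either side, where fingers may reach down beside it.
- slot_mid (a point): Middle of the range of the aluminium stop (jig x = 131 mm, on the bed's top). The stop, 36 mm wide, 16 mm thick, top 24 mm above the table, stands across the bed. It is set anew for every job: its face, which looks to the jaw, is anywhere from jig x = 127 to 135 mm and is not measured, so the knob angle that clamps the tile must be found by feel.
- knob (a joint): Rad: 0 open, grows clockwise seen from above, limit 2.2; starts at 0 to 0.15; 1 rad = 12 mm of jaw. Free drag 0.075 N m (more when fast). Pressing the tile on the stop adds 0.012 N m per N, and 40 to 60 N per rad. The tile is snug from 2.5 N, chips at 16 N: aim for 8 to 10 N, a reading 0.1 to 0.12 N m above that in free turning. Let go, the knob eases back to about 6 N and stays. Turn needed: 0.45 to 1.5 rad.
- knob_top (a point): Centre of the top of the black knob, on its axis, 39 mm above the table, 5 mm below the rim. It is an upright bar 30 x 14 mm, from 18 to 39 mm above the table, on a disc 32 mm wide (top 20 mm above the table). x points along the bar and turns with it; at knob = 0 it is the jig's x. Pinch it firmly (40 N) across the 14 mm; 31 mm are free to the well's wall on either side.
- jaw_face (a point): Centre of the face of the aluminium jaw, 36 mm wide, from 13 to 25 mm above the table, at jig x = 64 mm + 12 mm per rad of knob while it touches nothing. The tile goes between this face and the stop, with 5 to 15 mm of play at the start.
- jaw: The same jaw as a body; its origin is on the table, 64 mm behind the jaw's face; x as the jig's x.
- tile_mid (a point): Centre of the only test tile here: flat, ceramic, partly glazed, 56 x 42 mm, 6 mm thick (3 mm from centre to underside). x along its 56 mm, y along its 42 mm. It starts lying flat on the table; pinch it across the 42 mm. Either end may go to the stop.
- tile: The same tile as a body; its origin is the centre of its underside. To the right of the jig (robot frame x 0.2 to 0.57 m, y -0.25 to 0 m) stands an open wooden tool chest whose raised lid reaches 0.35 m above the table: keep clear of it.
- cutter: Bystander, to be left alone: plain tin ring, 66 mm across, 30 mm high. Origin: centre of its underside.
- bowl: Bystander, to be left alone: small glazed bowl, 68 mm across, 47 mm high. Origin: centre of its underside.
- pen: Bystander, to be left alone: dark marker pen lying flat, 138 mm long, 17 mm thick. Origin: centre of its underside.
- beaker: Bystander, to be left alone: tall beaker, 69 mm across, 92 mm high. Origin: centre of its underside.
- jar: Bystander, to be left alone: screw-top jar, 64 mm across, 82 mm high. Origin: centre of its underside.
- cup: Bystander, to be left alone: bisque cup, 66 mm across, 74 mm high. Origin: centre of its underside.
Mind the look-alikes: they are no part of the job. What is shaped like the part that bears knob but yellow is not meant.

How it is judged:
By the outcome, as a careful person would: the job done as asked, in the order asked, and still so for the second after the job is handed in, with the robot touching nothing.
It also fails if it takes over 72 s, if anything falls off the work surface, if the arm or the gripper's body presses on something with over 40 N, if the wrist force passes 120 N, or if a joint passes its speed limit or range.

## Working session

There is one attempt and no reset: what is moved stays moved. The work goes in short steps, Python scripts to look and compute and a tool call to move; the robot and the scene stay as the last step left them, time stands still between calls to the robot, and variables do not carry over. Pictures are saved under pics/ and viewed, about 8 in all and at most 12, crops included, and the job is handed in when it is done.

Besides the shell and the picture viewer there is one more tool, called after "Emit:" as name(argument=value, ...) on one line, values as JSON. jog_arm: Moves the arm, as the interface text tells. Its arguments: {"type":"object","properties":{"increments":{"type":"array"},"grip_force":{"type":"number"}},"required":["increments"]}

```bash
mkdir -p pics; ls; cat > h.py <<'E'
import numpy as np, cv2
from bench import status, imaging, ticket, bot
from scipy.spatial.transform import Rotation as R
def snap(n,f):
    m=imaging.camera_model(n); im=imaging.capture(n); cv2.imwrite('pics/'+f,im[:,:,::-1].copy()); return im,m
def foc(m): return 210/np.tan(np.radians(m['vfov'])/2)
def ray(m,u,v):
    f=foc(m); d=np.array([(u-m['cx'])/f,(v-m['cy'])/f]); s=d.copy()
    for _ in range(20): s=d/(1+m['k1']*(s@s))
    T=np.array(m['world_from_camera']); return T[:3,3],T[:3,:3]@np.array([s[0],s[1],1])
def pt(m,u,v,z):
    o,d=ray(m,u,v); return o+d*(z-o[2])/d[2]
def proj(m,p):
    T=np.array(m['world_from_camera']); c=T[:3,:3].T@(np.array(p)-T[:3,3]); s=c[:2]/c[2]; s=s*(1+m['k1']*(s@s)); return foc(m)*s+[m['cx'],m['cy']]
def toolR():
    o=status.get_obs(); return np.array(o['tool_pos']),R.from_quat(np.roll(o['tool_rot'],-1)).as_matrix(),o
E
python3 - <<'E'
from h import *
import pickle
a,m=snap('scene','s1.png'); b,m2=snap('side','d1.png'); c,m3=snap('wrist','w1.png')
pickle.dump((m,m2,m3),open('m1.pkl','wb'))
print(m,m2,m3); p,r,o=toolR(); print(p,r,o,bot.tips_ahead)
cv2.imwrite('pics/all1.png',cv2.resize(np.hstack([b,c])[:,:,::-1],(800,300)))
E
```

```text
pics
{'vfov': 44.989144009026454, 'cx': 275.0848796098995, 'cy': 209.90810209619374, 'k1': -0.11032572990215289, 'world_from_camera': array([[-0.37714988,  0.68733025, -0.62075365,  1.27486792],
       [ 0.9261423 ,  0.27678799, -0.25622032,  0.38969364],
       [-0.00429082, -0.67153967, -0.74095618,  0.94419735],
       [ 0.        ,  0.        ,  0.        ,  1.        ]])} {'vfov': 45.226360558175955, 'cx': 286.59989315928044, 'cy': 206.0173094435922, 'k1': -0.17293502754439494, 'world_from_camera': array([[-0.87200523, -0.31747054,  0.37258468, -0.04101246],
       [-0.48919311,  0.59199919, -0.6404897 ,  1.03858335],
       [-0.01723322, -0.74077623, -0.67153079,  1.05420261],
       [ 0.        ,  0.        ,  0.        ,  1.        ]])} {'vfov': 71.24214955559286, 'cx': 279.5080341552694, 'cy': 205.04036664340555, 'k1': -0.0068544491040925986, 'world_from_camera': array([[ 0.22169357, -0.93499748, -0.27682425,  0.21449171],
       [-0.97511437, -0.21314818, -0.06099023, -0.59287115],
       [-0.00197888,  0.28345645, -0.95898307,  0.38342493],
       [ 0.        ,  0.        
[... 199 characters left out ...]
7e-01 -1.05061315e-03]] {'clock': 0.15, 'joints': array([ 1.32439506,  0.33273105, -0.06472935,  1.46069402,  0.02161527,
        1.34991545, -0.08852095]), 'qd': array([ 0.0003487 , -0.00213488, -0.00108971, -0.00295165,  0.00139753,
       -0.00254554, -0.00092808]), 'tau': array([ 2.34203117e-04, -6.23631549e+01,  2.40771548e-02, -3.90142965e+01,
       -6.13734405e-02,  3.71863274e-02,  4.97255996e-05]), 'tool_pos': array([ 0.13866741, -0.60915884,  0.23896003]), 'tool_rot': array([ 0.07891104, -0.07902848,  0.70305036, -0.70231598]), 'force': array([-0.07089156,  0.28078509,  0.14611037]), 'torque': array([-0.00123147, -0.05099356,  0.03186142]), 'finger_gap': 0.08699253250764943} 0.017
```

View pics/s1.png

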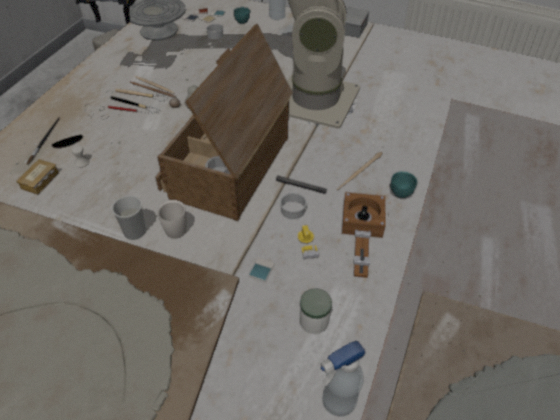

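View pics/all1.png

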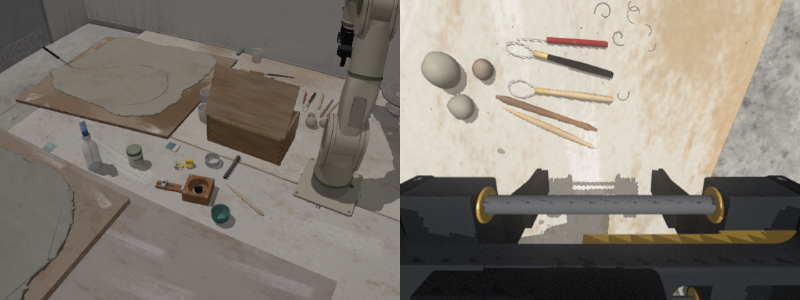

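The candidates are: tile at scene (261,271), knob in the jig well at (364,214), and a yellow look-alike at (305,235), which I reject. I'll check these in one close crop.

```bash
python3 - <<'E'
from h import *
import pickle
m,m2,m3=pickle.load(open('m1.pkl','rb'))
a=cv2.imread('pics/s1.png')
c=cv2.resize(a[180:300,240:400],(800,600),interpolation=cv2.INTER_CUBIC); cv2.imwrite('pics/c1.png',c)
for n,u,v,z in [('tile',261,271,.006),('knob',364,214,.039),('stopend',361,276,.012),('hl',344,212,.0),('bowl',403,185,.02),('jar',315,310,.04),('cutter',293,206,.015),('pen',301,184,.01),('yellow',305,235,.02),('cup',172,220,.04),('bottle',342,385,.08)]: print(n,pt(m,u,v,z).round(3))
for n,u,v,z in [('tileS',172,147,.006),('other',49,147,.006),('knobS',198,187,.039)]: print(n,pt(m2,u*1.4,v*1.4,z).round(3))
E
```

```text
tile [0.673 0.106 0.006]
knob [0.449 0.279 0.039]
stopend [0.606 0.32  0.012]
hl [0.426 0.226 0.   ]
bowl [0.296 0.345 0.02 ]
jar [0.743 0.257 0.04 ]
cutter [0.468 0.105 0.015]
pen [0.383 0.095 0.01 ]
yellow [0.548 0.166 0.02 ]
cup [ 0.639 -0.138  0.04 ]
bottle [0.894 0.359 0.08 ]
tileS [0.667 0.105 0.006]
other [1.165 0.372 0.006]
knobS [0.436 0.276 0.039]
```

View pics/c1.png

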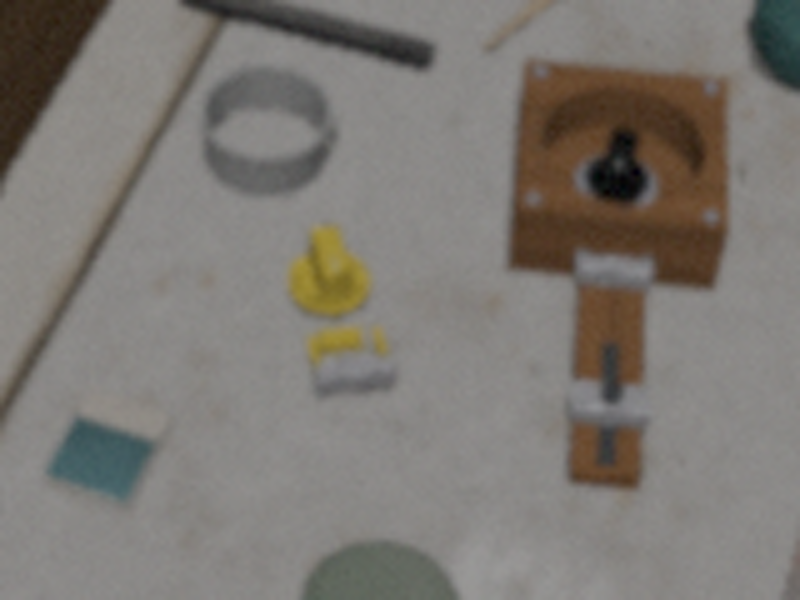

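Crop shows the tile (part glazed, part bare) centred near scene (261,269). The black knob bar in the well is at about (364,213), the jaw at (363,233) and the stop at (361,260). The yellow knob is loose and separate. I'll rise first, to clear the chest.

Emit:
jog_arm(increments=[{"dy": -1},{"dy": -1},{"dy": -1},{"dy": -1},{"dy": -1},{"dy": -1},{"dy": -1},{"dy": -1},{"dy": -1}])

```text
$.increments[0]: bad value
```

```bash
python3 - <<'E'
from h import *
import pickle
m,m2,m3=pickle.load(open('m1.pkl','rb'))
q=lambda x,y,z: pt(m,240+x/5,180+y/5,z)
for n,x,y,z in [('wl',85,400,.006),('wr',170,415,.006),('tl',47,472,.006),('tr',128,500,.006),('bed end l',570,480,.012),('bed end r',638,487,.012),('hous1',527,62,.044),('h2',728,80,.044),('h3',512,240,.044),('h4',725,260,.044)]: print(n,q(x,y,z).round(4))
print(status.get_obs()['tool_pos'])
E
```

```text
wl [0.648  0.0853 0.006 ]
wr [0.6413 0.1247 0.006 ]
tl [0.6913 0.0855 0.006 ]
tr [0.6915 0.125  0.006 ]
bed end l [0.6122 0.3052 0.012 ]
bed end r [0.6046 0.3345 0.012 ]
hous1 [0.4014 0.2179 0.044 ]
h2 [0.376  0.3139 0.044 ]
h3 [0.5148 0.2449 0.044 ]
h4 [0.4896 0.3404 0.044 ]
[ 0.13866741 -0.60915884  0.23896003]
```

Emit:
jog_arm(increments=[{"dx": 0,"dy": -1,"dz": 0,"spin": 0,"jaw": 100},{"dx": 0,"dy": -1,"dz": 0,"spin": 0,"jaw": 100},{"dx": 0,"dy": -1,"dz": 0,"spin": 0,"jaw": 100},{"dx": 0,"dy": -1,"dz": 0,"spin": 0,"jaw": 100},{"dx": 0,"dy": -1,"dz": 0,"spin": 0,"jaw": 100},{"dx": 0,"dy": -1,"dz": 0,"spin": 0,"jaw": 100},{"dx": 0,"dy": -1,"dz": 0,"spin": 0,"jaw": 100},{"dx": 0,"dy": -1,"dz": 0,"spin": 0,"jaw": 100}])

```text
clock: 0.82
tool_pos: [0.1378, -0.607, 0.4781]
tool_rot: [0.078, -0.08, 0.71, -0.695]
force: [0.5, -1.6, -0.1]
finger_gap: 0.0864
```

Emit:
jog_arm(increments=[{"dx": -1,"dy": 0,"dz": -0.85,"spin": 0,"jaw": 100},{"dx": -1,"dy": 0,"dz": -0.85,"spin": 0,"jaw": 100},{"dx": -1,"dy": 0,"dz": -0.85,"spin": 0,"jaw": 100},{"dx": -1,"dy": 0,"dz": -0.85,"spin": 0,"jaw": 100},{"dx": -1,"dy": 0,"dz": -0.85,"spin": 0,"jaw": 100},{"dx": -1,"dy": 0,"dz": -0.85,"spin": 0,"jaw": 100},{"dx": -1,"dy": 0,"dz": -0.85,"spin": 0,"jaw": 100},{"dx": -1,"dy": 0,"dz": -0.85,"spin": 0,"jaw": 100},{"dx": -1,"dy": 0,"dz": -0.85,"spin": 0,"jaw": 100},{"dx": -1,"dy": 0,"dz": -0.85,"spin": 0,"jaw": 100},{"dx": -1,"dy": 0,"dz": -0.85,"spin": 0,"jaw": 100},{"dx": -1,"dy": 0,"dz": -0.85,"spin": 0,"jaw": 100}])

```text
clock: 1.82
tool_pos: [0.4283, -0.2224, 0.485]
tool_rot: [0.071, -0.075, 0.706, -0.7]
force: [1.1, -0.8, 0.1]
finger_gap: 0.087
```

Emit:
jog_arm(increments=[{"dx": -1,"dy": 0,"dz": -0.88,"spin": 0.1,"jaw": 100},{"dx": -1,"dy": 0,"dz": -0.88,"spin": 0.1,"jaw": 100},{"dx": -1,"dy": 0,"dz": -0.88,"spin": 0.1,"jaw": 100},{"dx": -1,"dy": 0,"dz": -0.88,"spin": 0.1,"jaw": 100},{"dx": -1,"dy": 0,"dz": -0.88,"spin": 0.1,"jaw": 100},{"dx": -1,"dy": 0,"dz": -0.88,"spin": 0.1,"jaw": 100},{"dx": -1,"dy": 0,"dz": -0.88,"spin": 0.1,"jaw": 100},{"dx": -1,"dy": 0,"dz": -0.88,"spin": 0.1,"jaw": 100},{"dx": -1,"dy": 0,"dz": -0.88,"spin": 0.1,"jaw": 100},{"dx": -1,"dy": 0,"dz": -0.88,"spin": 0.1,"jaw": 100}])

```text
clock: 2.65
tool_pos: [0.6909, 0.1, 0.4851]
tool_rot: [0.03, -0.033, 0.708, -0.705]
force: [1.2, -1.5, 1.0]
finger_gap: 0.0869
```

Emit:
jog_arm(increments=[{"dx": 0,"dy": 1,"dz": 0,"spin": 0,"jaw": 100},{"dx": 0,"dy": 1,"dz": 0,"spin": 0,"jaw": 100},{"dx": 0,"dy": 1,"dz": 0,"spin": 0,"jaw": 100},{"dx": 0,"dy": 1,"dz": 0,"spin": 0,"jaw": 100},{"dx": 0,"dy": 1,"dz": 0,"spin": 0,"jaw": 100},{"dx": 0,"dy": 1,"dz": 0,"spin": 0,"jaw": 100},{"dx": 0,"dy": 0,"dz": 0,"spin": 0,"jaw": 100},{"dx": 0,"dy": 0,"dz": 0,"spin": 0,"jaw": 100}])

```text
clock: 3.32
tool_pos: [0.7013, 0.1283, 0.2886]
tool_rot: [0.036, -0.042, 0.716, -0.696]
force: [-0.2, -0.7, 1.1]
finger_gap: 0.0869
```

```bash
python3 - <<'E'
from h import *
import pickle
c,m=snap('wrist','w2.png'); pickle.dump(m,open('w2.pkl','wb')); p,r,o=toolR(); print(p,r.round(3),o['joints'].round(2))
E
```

```text
[0.7012863  0.12827584 0.28830927] [[-0.994 -0.01   0.11 ]
 [-0.11   0.027 -0.994]
 [ 0.007 -1.    -0.028]] [ 0.14  0.6  -0.64  1.07  0.31  1.57 -1.87]
```

View pics/w2.png

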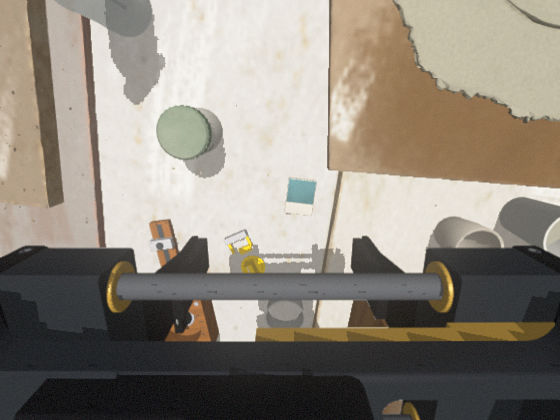

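Wrist view: the tile's corners are about (288,177), (316,180), (314,215) and (285,212). The jig's stop is at (158,243) and the bed end at (160,222). I'll compute the tile pose.

```bash
python3 - <<'E'
from h import *
import pickle
m=pickle.load(open('w2.pkl','rb')); im=cv2.imread('pics/w2.png')
sub=cv2.GaussianBlur(im,(3,3),0)[165:225,275:330].astype(int)
teal=(sub[:,:,0]-sub[:,:,2]>25).astype(np.uint8)
def rect(mask,z):
    n,l,s,c=cv2.connectedComponentsWithStats(mask); i=1+np.argmax(s[1:,4]); v,u=np.where(l==i)
    P=np.array([pt(m,a+275,b+165,z)[:2] for a,b in zip(u,v)],np.float32); return cv2.minAreaRect(P)
print(rect(teal,.006))
C=[pt(m,u,v,.006)[:2] for u,v in [(288.5,177.5),(316,180),(314,215),(285.5,212)]]
print(np.round(C,4),np.mean(C,0)); print('bed end',pt(m,150,224,.012).round(4),pt(m,171,220,.012).round(4))
print('hand', [proj(m,[.674,.105,z]) for z in (0,.05)])
cv2.imwrite('pics/c2.png',cv2.resize(im[165:225,270:335],None,fx=8,fy=8,interpolation=cv2.INTER_CUBIC))
E
```

```text
((0.6756895184516907, 0.10117662698030472), (0.03860389068722725, 0.033190254122018814), 89.41012573242188)
[[0.6941 0.1217]
 [0.6951 0.0809]
 [0.6407 0.076 ]
 [0.6403 0.1199]] [0.6675145  0.09962975]
bed end [0.5976 0.3267 0.012 ] [0.6082 0.2939 0.012 ]
hand [array([297.86272443, 190.90141079]), array([298.99894584, 199.88068032])]
```

View pics/c2.png

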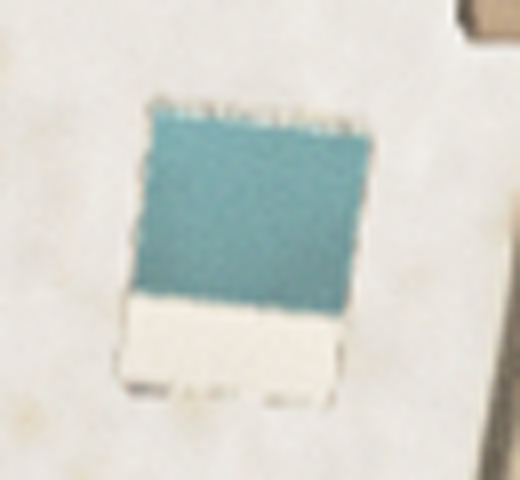

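```bash
python3 - <<'E'
from h import *
import pickle
m=pickle.load(open('w2.pkl','rb')); ms=pickle.load(open('m1.pkl','rb'))
C=np.array([pt(m,270+x/8,165+y/8,z)[:2] for x,y,z in [(150,100,.006),(372,135,.006),(335,402,.006),(120,388,.006)]])
print(C.round(4),C.mean(0)); e=[C[0]-C[3],C[1]-C[2]]; print([np.degrees(np.arctan2(v[1],v[0])) for v in e], np.degrees(np.arctan2(*(C[0]-C[1])[::-1]))-90)
# side view: jig & tile enlarged
cv2.imwrite('pics/c3.png',cv2.resize(cv2.imread('pics/d1.png')[185:295,200:340],(800,600)[0:2] if 0 else (762,600),interpolation=cv2.INTER_CUBIC))
p,r,o=toolR(); print(p,r.round(3)); print(r.T@(np.array([C.mean(0)[0],C.mean(0)[1],.15])-p)/.03)
E
```

```text
[[0.6941 0.1213]
 [0.6923 0.0798]
 [0.6399 0.0792]
 [0.6378 0.1204]] [0.66602576 0.10016366]
[np.float64(0.9746125234590727), np.float64(0.6559452443510161)] -2.4492328656060067
[0.7012863  0.12827584 0.28830927] [[-0.994 -0.01   0.11 ]
 [-0.11   0.027 -0.994]
 [ 0.007 -1.    -0.028]]
[1.23992767 4.5943547  0.9321952 ]
```

View pics/c3.png

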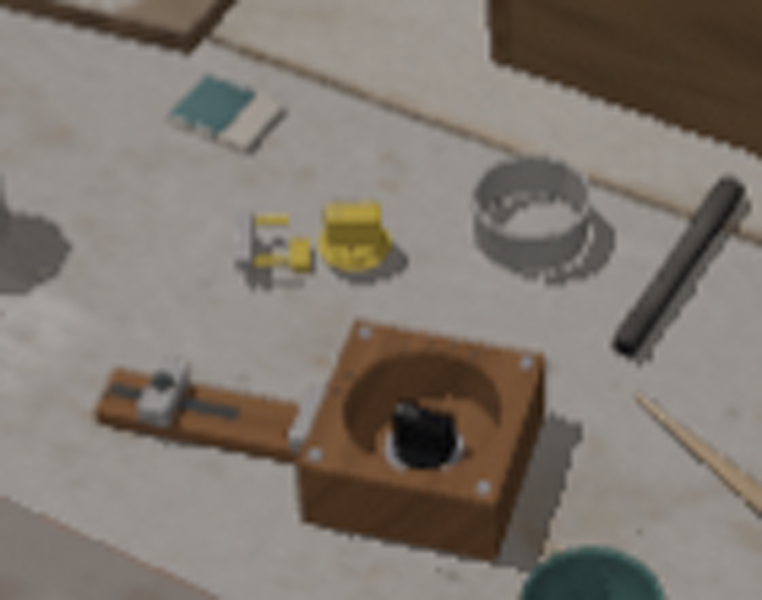

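```bash
python3 - <<'E'
from h import *
import pickle
m=pickle.load(open('m1.pkl','rb'))[1]
g=lambda L,z: np.array([pt(m,200+x/5.443,185+y/5.455,z)[:2] for x,y in L])
H=g([(360,322),(545,355),(497,497),(300,458)],.044);T=g([(210,73),(288,110),(250,150),(172,112)],.006);B=g([(113,370),(97,410)],.012)
a=lambda v:np.degrees(np.arctan2(v[1],v[0]))
print(H.mean(0),a(H[0]-H[1]),a(H[3]-H[2])); print(T.round(4),T.mean(0),a(T[0]-T[1]),a(T[3]-T[2])); print(B.mean(0))
E
```

```text
[0.4351177  0.27162478] 14.759982449443088 14.197875915968247
[[0.692  0.0793]
 [0.6348 0.0849]
 [0.6359 0.1235]
 [0.6927 0.1179]] [0.66384942 0.10137794] -5.651744773038329 -5.66888686057248
[0.60028952 0.3164115 ]
```

Emit:
jog_arm(increments=[{"dx": 0.6,"dy": 0.8,"dz": 0.5,"spin": 0.4,"jaw": 100},{"dx": 0.6,"dy": 0.8,"dz": 0.5,"spin": 0.4,"jaw": 100},{"dx": 0,"dy": 0.8,"dz": 0,"spin": 0,"jaw": 100},{"dx": 0,"dy": 0.5,"dz": 0,"spin": 0,"jaw": 100},{"dx": 0,"dy": 0,"dz": 0,"spin": 0,"jaw": 100},{"dx": 0,"dy": 0,"dz": 0,"spin": 0,"jaw": 100},{"dx": 0,"dy": 0,"dz": 0,"spin": 0,"jaw": 100}])

```text
clock: 3.95
tool_pos: [0.6733, 0.0978, 0.2152]
tool_rot: [0.011, -0.003, 0.718, -0.696]
force: [0.2, -0.7, 0.6]
finger_gap: 0.0871
```

```bash
python3 - <<'E'
from h import *
import pickle
c,m=snap('wrist','w3.png'); pickle.dump(m,open('w3.pkl','wb')); p,r,o=toolR(); print(p,r.round(3),o['joints'].round(2))
E
```

```text
[0.6736542  0.09807873 0.21578599] [[-1.     0.012  0.021]
 [-0.021  0.031 -0.999]
 [-0.013 -0.999 -0.031]] [ 0.23  0.53 -0.64  1.32  0.29  1.37 -1.93]
```

View pics/w3.png

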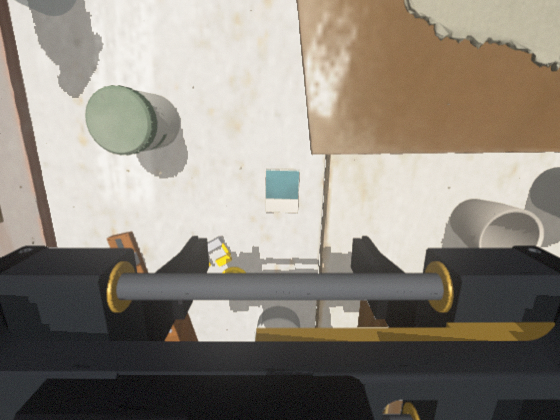

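Wrist view: the tile is centred near (282,191), with a glazed far end and sides almost parallel to the image. I'll measure the edges numerically.

```bash
cat > tile.py <<'E'
from h import *
def tile(im,m,z,guess):
    u0,v0=proj(m,[*guess,z]); b=cv2.GaussianBlur(im,(3,3),0).astype(int)
    teal=((b[:,:,2]-b[:,:,0])>22).astype(np.uint8); Y,X=np.mgrid[:420,:560]; teal[(abs(X-u0)>50)|(abs(Y-v0)>60)]=0
    n,l,s,c=cv2.connectedComponentsWithStats(teal); i=1+np.argmax(s[1:,4]); k=(l==i).astype(np.uint8)
    v,u=np.where(k); P=np.array([pt(m,a,d,z)[:2] for a,d in zip(u,v)],np.float32)
    r=cv2.minAreaRect(P); return r,cv2.boxPoints(r),s[i]
E
python3 - <<'E'
from tile import *
import pickle
m=pickle.load(open('w3.pkl','rb')); im=cv2.imread('pics/w3.png')[:,:,::-1]
print(tile(im,m,.006,(.667,.1)))
for v in (178,190,206): print(v,im[v,258:306].astype(int).sum(1)//3)
print(im[160:222,282].astype(int).tolist()[::2])
E
```

```text
(((0.6753096580505371, 0.10078936815261841), (0.03395342454314232, 0.0392623208463192), 0.4653208255767822), array([[0.65817404, 0.12028201],
       [0.6584929 , 0.08102098],
       [0.6924453 , 0.08129673],
       [0.6921264 , 0.12055776]], dtype=float32), array([266, 171,  33,  28, 866], dtype=int32))
178 [228 229 227 228 228 228 228 168 157 154 152 153 156 157 154 153 159 156
 153 155 158 156 157 158 157 155 157 156 158 154 158 159 158 155 154 157
 154 154 153 154 154 164 225 227 226 228 227 228]
190 [226 227 228 227 226 230 227 191 145 140 144 148 146 148 144 151 150 155
 152 150 154 151 150 147 151 149 152 146 146 147 143 145 141 143 141 140
 143 143 141 138 168 229 228 227 228 227 227 226]
206 [227 224 228 226 224 225 224 216 227 228 229 226 228 228 230 227 228 226
 228 228 227 228 226 229 229 230 228 228 229 231 228 231 230 231 230 229
 231 230 232 230 157 215 222 221 218 222 220 222]
[[232, 228, 222], [231, 225, 219], [228, 225, 218], [228, 225, 217], [219, 213, 198], [205, 211, 199], [126, 169, 171], [131, 174, 173], [126, 169, 172], [127, 171, 173], [129, 171, 172], [125, 168, 167], [126, 165, 168], [123, 166, 164], [127, 169, 170], [124, 164, 165], [123, 162, 163], [120, 159, 156], [116, 152, 154], [139, 162, 159], [242, 235, 224], [237, 230, 219], [236, 231, 219], [237, 231, 219], [236, 228, 218], [235, 228, 217], [233, 226, 217], [231, 227, 219], [230, 226, 218], [233, 230, 223], [232, 228, 221]]
```

```bash
python3 - <<'E'
from tile import *
import pickle
m=pickle.load(open('w3.pkl','rb')); im=cv2.imread('pics/w3.png')
for u,v in [(265,178),(299.5,178),(265,206),(297.7,206),(282,170),(282,213.5),(281.8,191)]: print(u,v,pt(m,u,v,.006)[:2].round(4))
print(im[206:222,272:298:4].astype(int).sum(2)//3)
p,r,o=toolR(); print(p,r.T@(np.array([.6665,.1005,.06])-p)/.03)
E
```

```text
265 178 [0.6828 0.1217]
299.5 178 [0.6839 0.0794]
265 206 [0.647  0.1215]
297.7 206 [0.6482 0.0803]
282 170 [0.6932 0.1011]
282 213.5 [0.6378 0.0998]
281.8 191 [0.667  0.1007]
[[230 228 226 228 228 230 232]
 [227 227 229 228 230 230 230]
 [227 228 227 229 228 228 232]
 [228 228 227 228 228 229 232]
 [227 226 225 226 229 228 229]
 [218 216 224 227 230 229 229]
 [179 208 220 227 208 207 212]
 [194 214 220 226 205 200 211]
 [226 216 220 226 228 226 229]
 [225 217 221 228 228 230 229]
 [227 216 221 227 229 229 229]
 [225 217 220 226 229 230 230]
 [227 220 222 229 228 229 228]
 [226 221 224 230 227 229 226]
 [227 225 225 228 226 228 225]
 [228 225 227 229 225 229 224]]
[0.6736542  0.09807873 0.21578599] [0.30268064 5.18958773 0.07620784]
```

Emit:
jog_arm(increments=[{"dx": 0.15,"dy": 0.9,"dz": 0.04,"spin": 0,"jaw": 100},{"dx": 0.15,"dy": 0.9,"dz": 0.04,"spin": 0,"jaw": 100},{"dx": 0,"dy": 0.9,"dz": 0,"spin": 0,"jaw": 100},{"dx": 0,"dy": 0.9,"dz": 0,"spin": 0,"jaw": 100},{"dx": 0,"dy": 0.9,"dz": 0,"spin": 0,"jaw": 100},{"dx": 0,"dy": 0.5,"dz": 0,"spin": 0,"jaw": 100},{"dx": 0,"dy": 0,"dz": 0,"spin": 0,"jaw": 100},{"dx": 0,"dy": 0,"dz": 0,"spin": 0,"jaw": 100},{"dx": 0,"dy": 0,"dz": 0,"spin": 0,"jaw": 100}])

```text
clock: 4.75
tool_pos: [0.6778, 0.1056, 0.0774]
tool_rot: [0.021, 0.005, 0.72, -0.694]
force: [0.7, 0.3, -1.0]
finger_gap: 0.0871
```

```bash
python3 - <<'E'
from tile import *
p,r,o=toolR(); print(p,r.round(3),r.T@(np.array([.6663,.1005,.019])-p)/.03)
im,m=snap('wrist','w4.png')
print(tile(im,m,.006,(.667,.1)))
for v in range(150,260,12): print(v, np.where(np.abs(np.diff(im[v,200:360].astype(int).sum(1)))>90)[0]+200)
E
```

```text
[0.67783284 0.10556825 0.07742187] [[-0.999  0.036  0.024]
 [-0.022  0.036 -0.999]
 [-0.036 -0.999 -0.036]] [0.45875248 1.92502324 0.22914611]
(((0.6752952337265015, 0.10058174282312393), (0.03488166630268097, 0.03954232484102249), 0.5314977169036865), array([[0.65767175, 0.12019027],
       [0.65803856, 0.08064965],
       [0.6929187 , 0.08097322],
       [0.6925519 , 0.12051383]], dtype=float32), array([ 263,  207,   52,   43, 2130], dtype=int32))
150 [330 331]
162 [331 332]
174 [332 335]
186 [355]
198 [354 355]
210 [262 314 315 353 354]
222 [261 313 352]
234 [314 350 351]
246 [206 207 223 232 260 261 312 313 337 349 350 351]
258 [208 235 261 338 350]
```

Emit:
jog_arm(increments=[{"dx": 0.2,"dy": 0.3,"dz": 0.1,"spin": 0,"jaw": 100},{"dx": 0.2,"dy": 0.3,"dz": 0.1,"spin": 0,"jaw": 100},{"dx": 0.1,"dy": 0.3,"dz": 0.05,"spin": 0,"jaw": 100},{"dx": 0,"dy": 0.3,"dz": 0,"spin": 0,"jaw": 100},{"dx": 0,"dy": 0.3,"dz": 0,"spin": 0,"jaw": 100},{"dx": 0,"dy": 0.1,"dz": 0,"spin": 0,"jaw": 100},{"dx": 0,"dy": 0,"dz": 0,"spin": 0,"jaw": 100},{"dx": 0,"dy": 0,"dz": 0,"spin": 0,"jaw": 100}])

```text
clock: 5.47
tool_pos: [0.6655, 0.0985, 0.028]
tool_rot: [0.023, 0.007, 0.72, -0.694]
force: [-0.5, 0.4, 0.7]
finger_gap: 0.0867
```

```bash
python3 - <<'E'
from tile import *
p,r,o=toolR(); print(p,r.round(3),r.T@(np.array([.6655,.1005,.0195])-p)/.03)
E
```

```text
[0.6655461  0.09853868 0.0279547 ] [[-0.999  0.042  0.023]
 [-0.021  0.037 -0.999]
 [-0.042 -0.998 -0.036]] [ 0.01211636  0.28371725 -0.0553058 ]
```

Emit:
jog_arm(increments=[{"dx": 0,"dy": 0.15,"dz": -0.03,"spin": 0,"jaw": 100},{"dx": 0,"dy": 0.12,"dz": -0.02,"spin": 0,"jaw": 100},{"dx": 0,"dy": 0,"dz": 0,"spin": 0,"jaw": 100},{"dx": 0,"dy": 0,"dz": 0,"spin": 0,"jaw": 60},{"dx": 0,"dy": 0,"dz": 0,"spin": 0,"jaw": 40},{"dx": 0,"dy": 0,"dz": 0,"spin": 0,"jaw": 40},{"dx": 0,"dy": 0,"dz": 0,"spin": 0,"jaw": 40},{"dx": 0,"dy": 0,"dz": 0,"spin": 0,"jaw": 40},{"dx": 0,"dy": 0,"dz": 0,"spin": 0,"jaw": 40},{"dx": 0,"dy": 0,"dz": 0,"spin": 0,"jaw": 40}], grip_force=15)

```text
clock: 6.3
tool_pos: [0.6671, 0.1013, 0.0206]
tool_rot: [0.024, 0.008, 0.72, -0.694]
force: [0.2, 0.8, 0.0]
finger_gap: 0.0483
```

```bash
python3 - <<'E'
from tile import *
p,r,o=toolR(); print(p,r.round(3),o['finger_gap'],o['force'])
E
```

```text
[0.66711981 0.10127562 0.0206106 ] [[-0.999  0.044  0.023]
 [-0.022  0.037 -0.999]
 [-0.045 -0.998 -0.036]] 0.04828806903494262 [0.2211068  0.76234073 0.04469147]
```

Emit:
jog_arm(increments=[{"dx": 0,"dy": 0.05,"dz": 0,"spin": 0,"jaw": 30},{"dx": 0,"dy": 0,"dz": 0,"spin": 0,"jaw": 30},{"dx": 0,"dy": 0,"dz": 0,"spin": 0,"jaw": 30},{"dx": 0,"dy": 0,"dz": 0,"spin": 0,"jaw": 30},{"dx": 0,"dy": 0,"dz": 0,"spin": 0,"jaw": 30}], grip_force=20)

```text
clock: 6.72
tool_pos: [0.6676, 0.1014, 0.0196]
tool_rot: [0.024, 0.008, 0.72, -0.694]
force: [-0.1, -0.8, 2.6]
finger_gap: 0.0412
```

Emit:
jog_arm(increments=[{"dx": 0,"dy": -0.2,"dz": 0,"spin": 0,"jaw": 30},{"dx": 0,"dy": -0.4,"dz": 0,"spin": 0,"jaw": 30},{"dx": 0,"dy": -0.5,"dz": 0,"spin": 0,"jaw": 30},{"dx": 0,"dy": -0.5,"dz": 0,"spin": 0,"jaw": 30},{"dx": 0,"dy": -0.5,"dz": 0,"spin": 0,"jaw": 30},{"dx": 0,"dy": -0.5,"dz": 0,"spin": 0,"jaw": 30},{"dx": 0,"dy": -0.5,"dz": 0,"spin": 0,"jaw": 30},{"dx": 0,"dy": -0.5,"dz": 0,"spin": 0,"jaw": 30},{"dx": 0,"dy": 0,"dz": 0,"spin": 0,"jaw": 30},{"dx": 0,"dy": 0,"dz": 0,"spin": 0,"jaw": 30}])

```text
clock: 7.55
tool_pos: [0.6628, 0.0976, 0.1438]
tool_rot: [0.026, 0.01, 0.72, -0.693]
force: [-0.1, -0.9, -0.5]
finger_gap: 0.0413
```

```bash
python3 - <<'E'
from tile import *
p,r,o=toolR(); print(p,r.round(3),o['finger_gap'],o['force'])
im,m=snap('wrist','w5.png')
E
```

```text
[0.66280097 0.09761507 0.14383639] [[-0.998  0.051  0.024]
 [-0.022  0.038 -0.999]
 [-0.051 -0.998 -0.037]] 0.04131505295572549 [-0.10642712 -0.92252217 -0.46028907]
```

View pics/w5.png

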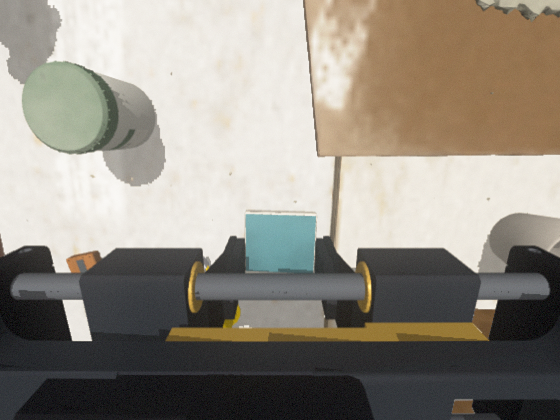

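Wrist view: the tile is held between the fingers, far edge at row 211, columns 246 to 316. I'll fly to a viewpoint over the jig with the tool aligned to its ~14.5° yaw.

Emit:
jog_arm(increments=[{"dx": 0.8,"dy": -0.5,"dz": -0.6,"spin": -0.22,"jaw": 30},{"dx": 0.8,"dy": -0.5,"dz": -0.6,"spin": -0.22,"jaw": 30},{"dx": 0.8,"dy": -0.5,"dz": -0.6,"spin": -0.22,"jaw": 30},{"dx": 0.8,"dy": -0.5,"dz": -0.6,"spin": -0.22,"jaw": 30},{"dx": 0.8,"dy": -0.5,"dz": -0.6,"spin": -0.22,"jaw": 30},{"dx": 0.8,"dy": -0.5,"dz": -0.6,"spin": -0.22,"jaw": 30},{"dx": 0.8,"dy": -0.5,"dz": -0.6,"spin": -0.22,"jaw": 30},{"dx": 0.8,"dy": -0.5,"dz": -0.6,"spin": -0.22,"jaw": 30},{"dx": 0.8,"dy": 0,"dz": -0.6,"spin": -0.22,"jaw": 30},{"dx": 0.8,"dy": 0,"dz": -0.6,"spin": -0.22,"jaw": 30},{"dx": 0,"dy": 0,"dz": 0,"spin": 0,"jaw": 30},{"dx": 0,"dy": 0,"dz": 0,"spin": 0,"jaw": 30}])

```text
clock: 8.6
tool_pos: [0.3814, 0.2447, 0.2534]
tool_rot: [0.109, -0.077, 0.71, -0.692]
force: [-0.5, -0.2, -0.9]
finger_gap: 0.0413
```

```bash
python3 - <<'E'
from tile import *
import pickle
p,r,o=toolR(); print(p,r.round(3),o['finger_gap'],o['force'],o['joints'].round(2))
im,m=snap('wrist','w6.png'); pickle.dump(m,open('w6.pkl','wb'))
E
```

```text
[0.38142709 0.24467228 0.25337813] [[-0.964  0.042  0.261]
 [-0.26   0.032 -0.965]
 [-0.049 -0.999 -0.02 ]] 0.04134432086984941 [-0.47639744 -0.18200184 -0.92641839] [ 0.27 -0.08 -0.88  1.87 -0.07  1.27 -1.9 ]
```

View pics/w6.png

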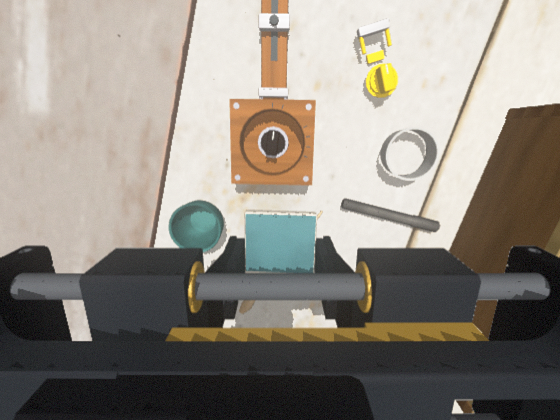

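Wrist view: housing top corners are (231,99), (314,99), (313,184) and (232,185). Knob is at (273,143), jaw at rows 88–95, stop at rows 13–30, and bed columns are 262–287.

```bash
python3 - <<'E'
from tile import *
import pickle
m=pickle.load(open('w6.pkl','rb')); im=cv2.imread('pics/w6.png')
hsv=cv2.cvtColor(im,cv2.COLOR_BGR2HSV)
b=((hsv[:,:,0]<18)&(hsv[:,:,1]>110)).astype(np.uint8); b=cv2.morphologyEx(b,cv2.MORPH_CLOSE,np.ones((3,3)))
k=b[:, 225:325]
# rows of housing
for v in (40,60,75,110,140,170): print(v,np.where(b[v,220:330])[0][[0,-1]]+220)
for u in (240,250,300,308): print(u,np.where(b[90:200,u])[0][[0,-1]]+90)
print('stop col', [int(x) for x in im[5:40,280].astype(int).sum(1)//3]); print('jaw col',[int(x) for x in im[80:102,280].astype(int).sum(1)//3])
C=np.array([pt(m,u,v,.044)[:2] for u,v in [(231,99),(314,99),(313,184),(232,185)]]); a=lambda v:np.degrees(np.arctan2(v[1],v[0]))
print(C.round(4),C.mean(0),a(C[0]-C[3]),a(C[1]-C[2]),a(C[0]-C[1])-90)
print('knob',pt(m,273,142.5,.039))
O=C.mean(0); 
for n,u,v,z in [('bedmid75',274.5,75,.012),('bed40',274,40,.012),('stopface',274,27.5,.024),('jaw',274,88.5,.025)]:
    q=pt(m,u,v,z)[:2]-O; t=np.radians(14.5); print(n,q@[np.cos(t),np.sin(t)],q@[-np.sin(t),np.cos(t)])
p,r,o=toolR()
for u,v in [(246,211),(316,211)]:   # tile far top edge, in tool frame
    print('tile far edge tool', r.T@(pt(m,u,v,p[2]-.0196+.006)-p))
E
```

```text
40 [262 286]
60 [262 286]
75 [262 285]
110 [230 314]
140 [231 313]
170 [231 311]
240 [ 99 182]
250 [100 183]
300 [100 184]
308 [100 184]
stop col [149, 153, 152, 154, 153, 153, 153, 155, 199, 254, 252, 249, 249, 251, 252, 252, 251, 249, 248, 247, 247, 248, 239, 160, 115, 115, 116, 112, 112, 110, 116, 148, 156, 157, 153]
jaw col [151, 151, 152, 150, 157, 147, 150, 179, 233, 249, 245, 244, 239, 239, 240, 227, 162, 112, 109, 122, 134, 136]
[[0.4716 0.331 ]
 [0.4964 0.2383]
 [0.4011 0.211 ]
 [0.3735 0.3073]] [0.4356606  0.27188092] 13.593633062219892 15.96881919638181 14.973612804577613
knob [0.43640961 0.27152029 0.039     ]
bedmid75 0.08163465510056557 -0.0008116095638738369
bed40 0.1209570012202412 5.546308857368972e-05
stopface 0.13073823616411656 -0.00034834921524558
jaw 0.06409692698808206 -0.0008079335011844099
tile far edge tool [-0.02678646  0.01527818 -0.01795466]
tile far edge tool [-0.02700495  0.01446711  0.02201858]
```

Emit:
jog_arm(increments=[{"dx": -0.5,"dy": 0.3,"dz": -0.04,"spin": 0,"jaw": 30},{"dx": -0.7,"dy": 0.4,"dz": -0.06,"spin": 0,"jaw": 30},{"dx": -0.7,"dy": 0.5,"dz": -0.06,"spin": 0,"jaw": 30},{"dx": -0.7,"dy": 0.5,"dz": -0.06,"spin": 0,"jaw": 30},{"dx": -0.7,"dy": 0.5,"dz": -0.06,"spin": 0,"jaw": 30},{"dx": -0.7,"dy": 0.5,"dz": -0.06,"spin": 0,"jaw": 30},{"dx": -0.7,"dy": 0.5,"dz": -0.06,"spin": 0,"jaw": 30},{"dx": -0.2,"dy": 0.5,"dz": 0,"spin": 0,"jaw": 30},{"dx": 0,"dy": 0.3,"dz": 0,"spin": 0,"jaw": 30},{"dx": 0,"dy": 0,"dz": 0,"spin": 0,"jaw": 30},{"dx": 0,"dy": 0,"dz": 0,"spin": 0,"jaw": 30}])

```text
clock: 9.57
tool_pos: [0.5386, 0.2926, 0.1252]
tool_rot: [0.099, -0.075, 0.71, -0.693]
force: [-0.1, 0.2, 0.2]
finger_gap: 0.0417
```

```bash
cat > st.py <<'E'
import sys
from h import *
p,r,o=toolR(); t=np.array(eval(sys.argv[1])); print(p.round(4),'R',r.round(3).tolist(),'F',o['force'].round(1),'T',o['torque'].round(3),'gap',round(o['finger_gap'],4),'need',(r.T@(t-p)/.03).round(2),'yaw z',np.degrees(np.arctan2(r[1,2],r[0,2])).round(1),o['joints'].round(2),o['clock'])
E
python3 st.py .5302,.2969,.05
```

```text
[0.5386 0.2926 0.1252] R [[-0.969, 0.032, 0.245], [-0.244, 0.027, -0.969], [-0.037, -0.999, -0.019]] F [-0.1  0.2  0.2] T [-0.05   0.04  -0.001] gap 0.0417 need [ 0.33  2.5  -0.16] yaw z -75.8 [ 0.06  0.49 -0.81  1.63  0.38  1.14 -2.16] 9.5667
```

Emit:
jog_arm(increments=[{"dx": 0.2,"dy": 0.4,"dz": -0.1,"spin": -0.08,"jaw": 30},{"dx": 0.13,"dy": 0.5,"dz": -0.06,"spin": -0.08,"jaw": 30},{"dx": 0,"dy": 0.5,"dz": 0,"spin": 0,"jaw": 30},{"dx": 0,"dy": 0.4,"dz": 0,"spin": 0,"jaw": 30},{"dx": 0,"dy": 0.3,"dz": 0,"spin": 0,"jaw": 30},{"dx": 0,"dy": 0,"dz": 0,"spin": 0,"jaw": 30},{"dx": 0,"dy": 0,"dz": 0,"spin": 0,"jaw": 30}])

```text
clock: 10.15
tool_pos: [0.5276, 0.2966, 0.0616]
tool_rot: [0.108, -0.079, 0.709, -0.693]
force: [0.1, 1.0, 0.1]
finger_gap: 0.0414
```

```bash
python3 st.py .5302,.2969,.0320; python3 - <<'E'
from tile import *
import pickle
im,m=snap('wrist','w7.png'); pickle.dump(m,open('w7.pkl','wb'))
E
```

```text
[0.5276 0.2966 0.0616] R [[-0.964, 0.037, 0.263], [-0.263, 0.028, -0.965], [-0.043, -0.999, -0.017]] F [0.1 1.  0.1] T [-0.02   0.039  0.039] gap 0.0414 need [-0.04  0.99  0.03] yaw z -74.7 [ 0.03  0.54 -0.78  1.71  0.44  1.02 -2.2 ] 10.15
```

View pics/w7.png

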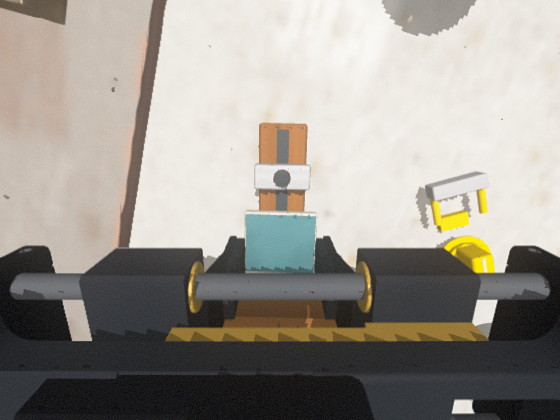

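Wrist view: the tile (columns 246–316) is in line with the bed (260–307) and stop (rows 163–189). I'll check the stop face distance and then lower.

```bash
python3 - <<'E'
from tile import *
import pickle
m=pickle.load(open('w7.pkl','rb')); im=cv2.imread('pics/w7.png'); p,r,o=toolR()
print((im[150:216,268].astype(int).sum(1)//3).tolist())
for n,u,v,z in [('stopface',282,189,.024),('stop back',282,164,.024),('bedend',283,124,.012),('tile far',281,211,p[2]-.0136)]: print(n,(r.T@(pt(m,u,v,z)-p)).round(4))
E
```

```text
[144, 143, 143, 145, 144, 142, 146, 143, 144, 145, 144, 143, 145, 155, 176, 216, 232, 237, 234, 232, 232, 231, 230, 234, 233, 235, 233, 232, 233, 230, 230, 230, 228, 227, 226, 228, 227, 221, 185, 131, 106, 101, 121, 141, 140, 142, 146, 145, 145, 142, 142, 143, 144, 140, 138, 140, 142, 138, 141, 139, 154, 182, 216, 228, 203, 163]
stopface [-0.034   0.0392  0.0022]
stop back [-0.05    0.0399  0.0022]
bedend [-0.0741  0.0529  0.0029]
tile far [-0.0269  0.0148  0.0015]
```

Emit:
jog_arm(increments=[{"dx": -0.02,"dy": 0.3,"dz": 0.02,"spin": 0,"jaw": 30},{"dx": 0,"dy": 0.3,"dz": 0,"spin": 0,"jaw": 30},{"dx": 0,"dy": 0.1,"dz": 0,"spin": 0,"jaw": 30},{"dx": 0,"dy": 0,"dz": 0,"spin": 0,"jaw": 30},{"dx": 0,"dy": 0,"dz": 0,"spin": 0,"jaw": 30}])

```text
clock: 10.62
tool_pos: [0.5306, 0.2971, 0.0404]
tool_rot: [0.109, -0.078, 0.709, -0.692]
force: [0.1, 0.6, -0.9]
finger_gap: 0.0415
```

```bash
python3 st.py .5302,.2969,.0320
```

```text
[0.5306 0.2971 0.0404] R [[-0.964, 0.04, 0.263], [-0.262, 0.029, -0.965], [-0.046, -0.999, -0.017]] F [ 0.1  0.6 -0.9] T [-0.031 -0.015 -0.039] gap 0.0415 need [0.03 0.28 0.01] yaw z -74.8 [ 0.02  0.57 -0.76  1.72  0.47  0.99 -2.22] 10.6167
```

Emit:
jog_arm(increments=[{"dx": 0.04,"dy": 0.1,"dz": 0,"spin": 0,"jaw": 30},{"dx": 0,"dy": 0.1,"dz": 0,"spin": 0,"jaw": 30},{"dx": 0,"dy": 0.06,"dz": 0,"spin": 0,"jaw": 30},{"dx": 0,"dy": 0,"dz": 0,"spin": 0,"jaw": 30}])

```text
clock: 10.95
tool_pos: [0.5298, 0.2972, 0.0322]
tool_rot: [0.109, -0.078, 0.709, -0.692]
force: [0.2, 0.5, 0.7]
finger_gap: 0.0412
```

```bash
python3 st.py .5302,.2969,.0320
```

```text
[0.5298 0.2972 0.0322] R [[-0.964, 0.041, 0.263], [-0.262, 0.029, -0.965], [-0.047, -0.999, -0.018]] F [0.2 0.5 0.7] T [-0.049  0.05   0.033] gap 0.0412 need [-0.01  0.01  0.01] yaw z -74.8 [ 0.01  0.58 -0.76  1.73  0.48  0.97 -2.23] 10.95
```

Emit:
jog_arm(increments=[{"dx": 0,"dy": 0.03,"dz": 0,"spin": 0,"jaw": 30},{"dx": 0,"dy": 0,"dz": 0,"spin": 0,"jaw": 30}])

```text
clock: 11.12
tool_pos: [0.5301, 0.2974, 0.0319]
tool_rot: [0.109, -0.078, 0.709, -0.692]
force: [-0.5, 1.0, -0.8]
finger_gap: 0.0417
```

```bash
python3 st.py .5302,.2969,.0320
```

```text
[0.5301 0.2974 0.0319] R [[-0.964, 0.041, 0.263], [-0.262, 0.029, -0.965], [-0.047, -0.999, -0.018]] F [-0.5  1.  -0.8] T [0.004 0.09  0.036] gap 0.0417 need [ 0.   -0.    0.02] yaw z -74.8 [ 0.01  0.58 -0.76  1.73  0.48  0.97 -2.23] 11.1167
```

Emit:
jog_arm(increments=[{"dx": 0,"dy": 0.03,"dz": 0,"spin": 0,"jaw": 30},{"dx": 0,"dy": 0.0,"dz": 0,"spin": 0,"jaw": 30},{"dx": 0,"dy": 0,"dz": 0,"spin": 0,"jaw": 52},{"dx": 0,"dy": 0,"dz": 0,"spin": 0,"jaw": 56},{"dx": 0,"dy": 0,"dz": 0,"spin": 0,"jaw": 65},{"dx": 0,"dy": 0,"dz": 0,"spin": 0,"jaw": 75},{"dx": 0,"dy": 0,"dz": 0,"spin": 0,"jaw": 80}])

```text
clock: 11.7
tool_pos: [0.5305, 0.2977, 0.0317]
tool_rot: [0.11, -0.077, 0.709, -0.692]
force: [0.7, -0.3, 1.1]
finger_gap: 0.0612
```

Emit:
jog_arm(increments=[{"dx": 0,"dy": -0.2,"dz": 0,"spin": 0,"jaw": 80},{"dx": 0,"dy": -0.4,"dz": 0,"spin": 0,"jaw": 80},{"dx": 0,"dy": -0.5,"dz": 0,"spin": 0,"jaw": 80},{"dx": 0,"dy": -0.6,"dz": 0,"spin": 0,"jaw": 80},{"dx": 0,"dy": -0.8,"dz": 0,"spin": 0,"jaw": 80},{"dx": 0,"dy": -0.8,"dz": 0,"spin": 0,"jaw": 80},{"dx": 0.6,"dy": -0.8,"dz": 0,"spin": -0.5,"jaw": 80},{"dx": 0.6,"dy": -0.8,"dz": 0,"spin": -1,"jaw": 80},{"dx": 0,"dy": 0,"dz": 0,"spin": 0,"jaw": 80},{"dx": 0,"dy": 0,"dz": 0,"spin": 0,"jaw": 80}])

```text
clock: 12.53
tool_pos: [0.4876, 0.2841, 0.1944]
tool_rot: [0.17, -0.133, 0.698, -0.683]
force: [0.9, -0.8, 0.1]
finger_gap: 0.0696
```

```bash
python3 st.py .436,.2717,.2
```

```text
[0.4876 0.2841 0.1944] R [[-0.907, 0.047, 0.419], [-0.418, 0.031, -0.908], [-0.056, -0.998, -0.008]] F [ 0.9 -0.8  0.1] T [-0.101  0.074 -0.037] gap 0.0696 need [ 1.72 -0.28 -0.35] yaw z -65.2 [ 0.17  0.32 -0.92  1.7   0.28  1.2  -1.95] 12.5333
```

Emit:
jog_arm(increments=[{"dx": 0,"dy": 0,"dz": 0,"spin": -1,"jaw": 35},{"dx": 0,"dy": 0,"dz": 0,"spin": -1,"jaw": 35},{"dx": 0,"dy": 0,"dz": 0,"spin": -1,"jaw": 35},{"dx": 0,"dy": 0,"dz": 0,"spin": -1,"jaw": 35},{"dx": 0,"dy": 0,"dz": 0,"spin": -1,"jaw": 35},{"dx": 0,"dy": 0,"dz": 0,"spin": -1,"jaw": 35},{"dx": 0,"dy": 0,"dz": 0,"spin": -1,"jaw": 35},{"dx": 0,"dy": 0,"dz": 0,"spin": -1,"jaw": 35},{"dx": 0,"dy": 0,"dz": 0,"spin": -1,"jaw": 35},{"dx": 0,"dy": 0,"dz": 0,"spin": -1,"jaw": 35},{"dx": 0,"dy": 0,"dz": 0,"spin": -1,"jaw": 35},{"dx": 0,"dy": 0,"dz": 0,"spin": -1,"jaw": 35}])

```text
clock: 13.53
tool_pos: [0.4891, 0.2842, 0.1985]
tool_rot: [0.558, -0.519, 0.451, -0.464]
force: [-0.1, -0.3, -0.0]
finger_gap: 0.0305
```

Emit:
jog_arm(increments=[{"dx": 0,"dy": 0,"dz": 0,"spin": -1,"jaw": 35},{"dx": 0,"dy": 0,"dz": 0,"spin": -1,"jaw": 35},{"dx": 0,"dy": 0,"dz": 0,"spin": -1,"jaw": 35},{"dx": 0,"dy": 0,"dz": 0,"spin": -1,"jaw": 35},{"dx": 0,"dy": 0,"dz": 0,"spin": -1,"jaw": 35},{"dx": 0,"dy": 0,"dz": 0,"spin": -1,"jaw": 35},{"dx": 0,"dy": 0,"dz": 0,"spin": -1,"jaw": 35},{"dx": 0,"dy": 0,"dz": 0,"spin": -1,"jaw": 35},{"dx": 0,"dy": 0,"dz": 0,"spin": -1,"jaw": 35},{"dx": 0,"dy": 0,"dz": 0,"spin": -1,"jaw": 35},{"dx": 0,"dy": 0,"dz": 0,"spin": -1,"jaw": 35},{"dx": 0,"dy": 0,"dz": 0,"spin": -1,"jaw": 35}])

```text
clock: 14.53
tool_pos: [0.4911, 0.2827, 0.1988]
tool_rot: [0.717, -0.695, 0.021, -0.052]
force: [-0.8, -0.3, 0.5]
finger_gap: 0.0305
```

```bash
python3 st.py .436,.2717,.2
```

```text
[0.4911 0.2827 0.1988] R [[0.994, 0.046, 0.103], [-0.104, 0.029, 0.994], [0.043, -0.999, 0.033]] F [-0.8 -0.3  0.5] T [ 0.078 -0.099  0.029] gap 0.0305 need [-1.78 -0.13 -0.55] yaw z 84.1 [ 0.45  0.57 -1.39  1.67  0.6   1.34  0.44] 14.5333
```

Emit:
jog_arm(increments=[{"dx": -0.45,"dy": 0.1,"dz": -0.13,"spin": 0,"jaw": 35},{"dx": -0.45,"dy": 0.2,"dz": -0.14,"spin": 0,"jaw": 35},{"dx": -0.45,"dy": 0.3,"dz": -0.14,"spin": 0,"jaw": 35},{"dx": -0.43,"dy": 0.3,"dz": -0.14,"spin": 0,"jaw": 35},{"dx": 0,"dy": 0.3,"dz": 0,"spin": 0,"jaw": 35},{"dx": 0,"dy": 0,"dz": 0,"spin": 0,"jaw": 35},{"dx": 0,"dy": 0,"dz": 0,"spin": 0,"jaw": 35}])

```text
clock: 15.12
tool_pos: [0.4382, 0.2718, 0.1585]
tool_rot: [0.717, -0.695, 0.022, -0.052]
force: [-0.2, 0.4, 0.7]
finger_gap: 0.0301
```

```bash
python3 st.py .436,.2717,.12
```

```text
[0.4382 0.2718 0.1585] R [[0.994, 0.043, 0.104], [-0.106, 0.03, 0.994], [0.04, -0.999, 0.034]] F [-0.2  0.4  0.7] T [ 0.014 -0.09   0.038] gap 0.0301 need [-0.12  1.28 -0.06] yaw z 84.0 [ 0.53  0.48 -1.41  1.85  0.52  1.21  0.43] 15.1167
```

```bash
python3 - <<'E'
from h import *
im,m=snap('scene','s2.png')
a=cv2.imread('pics/s2.png')[190:290,310:420]; b=cv2.imread('pics/w6.png')[85:195,220:325]
cv2.imwrite('pics/c4.png',np.hstack([cv2.resize(a,(400,400),interpolation=cv2.INTER_CUBIC),cv2.resize(b,(382,400),interpolation=cv2.INTER_CUBIC)]))
E
```

```text
(no output)
```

View pics/c4.png

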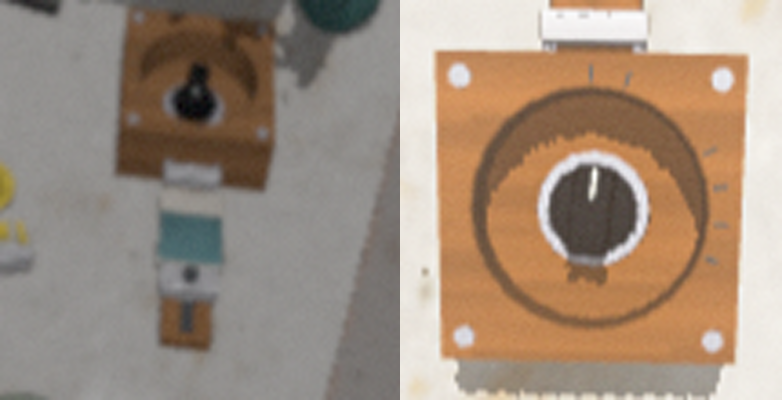

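Picture: the tile is flat between jaw and stop, glazed end to the stop (left panel). The knob's pointer sits about 5–6° clockwise of the jig axis (right panel). So the grip yaw should be about 98–99°.

Emit:
jog_arm(increments=[{"dx": -0.06,"dy": 0.2,"dz": -0.03,"spin": -0.6,"jaw": 35},{"dx": -0.06,"dy": 0.2,"dz": -0.03,"spin": -0.6,"jaw": 35},{"dx": 0,"dy": 0.3,"dz": 0,"spin": -0.6,"jaw": 35},{"dx": 0,"dy": 0.3,"dz": 0,"spin": -0.3,"jaw": 35},{"dx": 0,"dy": 0.2,"dz": 0,"spin": 0,"jaw": 35},{"dx": 0,"dy": 0,"dz": 0,"spin": 0,"jaw": 35}])

```text
clock: 15.67
tool_pos: [0.4411, 0.2734, 0.1235]
tool_rot: [0.717, -0.694, -0.058, 0.025]
force: [-0.6, -0.0, -0.1]
finger_gap: 0.0306
```

```bash
python3 st.py .436,.2717,.07
```

```text
[0.4411 0.2734 0.1235] R [[0.992, 0.045, -0.118], [0.117, 0.035, 0.993], [0.049, -0.998, 0.029]] F [-0.6 -0.  -0.1] T [ 0.054 -0.032  0.01 ] gap 0.0306 need [-0.26  1.77 -0.09] yaw z 96.8 [ 0.5   0.55 -1.39  1.88  0.61  1.16  0.59] 15.6667
```

Emit:
jog_arm(increments=[{"dx": -0.14,"dy": 0.4,"dz": -0.03,"spin": -0.2,"jaw": 35},{"dx": -0.12,"dy": 0.4,"dz": -0.03,"spin": 0,"jaw": 35},{"dx": 0,"dy": 0.4,"dz": 0,"spin": 0,"jaw": 35},{"dx": 0,"dy": 0.4,"dz": 0,"spin": 0,"jaw": 35},{"dx": 0,"dy": 0,"dz": 0,"spin": 0,"jaw": 35},{"dx": 0,"dy": 0,"dz": 0,"spin": 0,"jaw": 35}])

```text
clock: 16.17
tool_pos: [0.4352, 0.2723, 0.0698]
tool_rot: [0.716, -0.694, -0.065, 0.032]
force: [-1.2, -1.1, 1.3]
finger_gap: 0.03
```

```bash
python3 st.py .4358,.2722,.041
```

```text
[0.4352 0.2723 0.0698] R [[0.99, 0.045, -0.137], [0.135, 0.035, 0.99], [0.049, -0.998, 0.028]] F [-1.2 -1.1  1.3] T [ 0.094 -0.062 -0.036] gap 0.03 need [-0.03  0.96 -0.03] yaw z 97.9 [ 0.44  0.6  -1.31  1.94  0.68  1.07  0.56] 16.1667
```

Emit:
jog_arm(increments=[{"dx": 0,"dy": 0.25,"dz": -0.01,"spin": 0,"jaw": 35},{"dx": 0,"dy": 0.25,"dz": -0.01,"spin": 0,"jaw": 35},{"dx": -0.02,"dy": 0.2,"dz": 0,"spin": 0,"jaw": 35},{"dx": 0,"dy": 0.15,"dz": 0,"spin": 0,"jaw": 35},{"dx": 0,"dy": 0.0,"dz": 0,"spin": 0,"jaw": 35},{"dx": 0,"dy": 0,"dz": 0,"spin": 0,"jaw": 35}])

```text
clock: 16.67
tool_pos: [0.4364, 0.273, 0.042]
tool_rot: [0.717, -0.694, -0.065, 0.031]
force: [0.2, 1.3, 0.6]
finger_gap: 0.0306
```

```bash
python3 st.py .4358,.2722,.041
```

```text
[0.4364 0.273  0.042 ] R [[0.99, 0.045, -0.136], [0.135, 0.035, 0.99], [0.05, -0.998, 0.029]] F [0.2 1.3 0.6] T [ 0.076 -0.092  0.005] gap 0.0306 need [-0.02  0.03 -0.02] yaw z 97.8 [ 0.4   0.63 -1.26  1.95  0.72  1.03  0.53] 16.6667
```

Close gently first, and check forces.

Emit:
jog_arm(increments=[{"dx": -0.02,"dy": 0.02,"dz": -0.02,"spin": 0,"jaw": 25},{"dx": 0,"dy": 0,"dz": 0,"spin": 0,"jaw": 18},{"dx": 0,"dy": 0,"dz": 0,"spin": 0,"jaw": 8},{"dx": 0,"dy": 0,"dz": 0,"spin": 0,"jaw": 8},{"dx": 0,"dy": 0,"dz": 0,"spin": 0,"jaw": 8},{"dx": 0,"dy": 0,"dz": 0,"spin": 0,"jaw": 8}], grip_force=10)

```text
clock: 17.17
tool_pos: [0.436, 0.2731, 0.0419]
tool_rot: [0.717, -0.693, -0.065, 0.031]
force: [0.7, 1.4, -2.4]
finger_gap: 0.0142
```

```bash
python3 st.py .4358,.2722,.041
```

```text
[0.436  0.2731 0.0419] R [[0.99, 0.046, -0.137], [0.135, 0.037, 0.99], [0.051, -0.998, 0.031]] F [ 0.7  1.4 -2.4] T [ 0.195 -0.192 -0.028] gap 0.0142 need [-0.01  0.03 -0.03] yaw z 97.9 [ 0.4   0.63 -1.26  1.96  0.72  1.03  0.53] 17.1667
```

Emit:
jog_arm(increments=[{"dx": 0,"dy": 0,"dz": 0,"spin": 0,"jaw": 5},{"dx": 0,"dy": 0,"dz": 0,"spin": 0,"jaw": 5},{"dx": 0,"dy": 0,"dz": 0,"spin": 0.2,"jaw": 5},{"dx": 0,"dy": 0,"dz": 0,"spin": 0.2,"jaw": 5},{"dx": 0,"dy": 0,"dz": 0,"spin": 0.2,"jaw": 5},{"dx": 0,"dy": 0,"dz": 0,"spin": 0.2,"jaw": 5},{"dx": 0,"dy": 0,"dz": 0,"spin": 0.2,"jaw": 5}], grip_force=40)

```text
clock: 17.75
tool_pos: [0.436, 0.273, 0.0419]
tool_rot: [0.72, -0.694, -0.025, -0.009]
force: [0.5, 1.9, -3.1]
finger_gap: 0.0131
```

```bash
cat > tq.py <<'E'
from h import *
L=[]
for i in range(6):
    p,r,o=toolR(); L.append(np.r_[o['torque'],o['force'],np.degrees(np.arctan2(r[1,2],r[0,2]))]); imaging.capture('side') if i<5 else 0
L=np.array(L); print('Tz',L[:,2].round(3),'mean',L.mean(0).round(3),p.round(4),'ydir',r[:,1].round(3),round(o['finger_gap'],4),o['joints'].round(2),o['clock'])
E
python3 tq.py
```

```text
Tz [ 0.074  0.115 -0.016 -0.    -0.072 -0.069] mean [ 7.6000e-02 -2.4300e-01  5.0000e-03  7.5400e-01  1.8780e+00 -3.3370e+00
  9.1407e+01] [0.436  0.273  0.0419] ydir [ 0.046  0.037 -0.998] 0.0138 [ 0.39  0.62 -1.24  1.96  0.71  1.02  0.43] 18.0
```

Emit:
jog_arm(increments=[{"dx": 0,"dy": 0,"dz": 0,"spin": 0.3,"jaw": 5},{"dx": 0,"dy": 0,"dz": 0,"spin": 0.4,"jaw": 5},{"dx": 0,"dy": 0,"dz": 0,"spin": 0.4,"jaw": 5},{"dx": 0,"dy": 0,"dz": 0,"spin": 0.4,"jaw": 5},{"dx": 0,"dy": 0,"dz": 0,"spin": 0.4,"jaw": 5},{"dx": 0,"dy": 0,"dz": 0,"spin": 0.4,"jaw": 5},{"dx": 0,"dy": 0,"dz": 0,"spin": 0.3,"jaw": 5},{"dx": 0,"dy": 0,"dz": 0,"spin": 0.2,"jaw": 5},{"dx": 0,"dy": 0,"dz": 0,"spin": 0.2,"jaw": 5},{"dx": 0,"dy": 0,"dz": 0,"spin": 0.2,"jaw": 5},{"dx": 0,"dy": 0,"dz": 0,"spin": 0.2,"jaw": 5}])

```text
clock: 18.92
tool_pos: [0.4359, 0.2727, 0.0419]
tool_rot: [0.712, -0.681, 0.107, -0.135]
force: [1.0, 1.5, -2.3]
finger_gap: 0.014
```

```bash
python3 tq.py
```

```text
Tz [ 0.107  0.065  0.011  0.017 -0.003 -0.049] mean [-1.7200e-01 -2.8900e-01  2.5000e-02  9.8600e-01  1.8220e+00 -2.8170e+00
  7.0354e+01] [0.4359 0.2727 0.0419] ydir [ 0.046  0.036 -0.998] 0.0134 [ 0.35  0.56 -1.18  1.96  0.64  0.98  0.1 ] 19.1667
```

Emit:
jog_arm(increments=[{"dx": 0,"dy": 0,"dz": 0,"spin": 0.2,"jaw": 5},{"dx": 0,"dy": 0,"dz": 0,"spin": 0.2,"jaw": 5},{"dx": 0,"dy": 0,"dz": 0,"spin": 0.2,"jaw": 5},{"dx": 0,"dy": 0,"dz": 0,"spin": 0.2,"jaw": 5},{"dx": 0,"dy": 0,"dz": 0,"spin": 0.2,"jaw": 5},{"dx": 0,"dy": 0,"dz": 0,"spin": 0.2,"jaw": 5}])

```text
clock: 19.67
tool_pos: [0.4359, 0.2726, 0.0419]
tool_rot: [0.703, -0.67, 0.155, -0.18]
force: [0.8, 2.0, -2.5]
finger_gap: 0.0139
```

```bash
python3 tq.py
```

```text
Tz [ 0.071  0.05   0.024 -0.042 -0.048 -0.026] mean [-2.7800e-01 -2.2300e-01  5.0000e-03  8.0300e-01  1.6760e+00 -2.9980e+00
  6.2644e+01] [0.4359 0.2726 0.0419] ydir [ 0.046  0.036 -0.998] 0.014 [ 0.33  0.55 -1.15  1.96  0.62  0.97 -0.01] 19.9167
```

Emit:
jog_arm(increments=[{"dx": 0,"dy": 0,"dz": 0,"spin": 0.2,"jaw": 5},{"dx": 0,"dy": 0,"dz": 0,"spin": 0.2,"jaw": 5},{"dx": 0,"dy": 0,"dz": 0,"spin": 0.2,"jaw": 5},{"dx": 0,"dy": 0,"dz": 0,"spin": 0.2,"jaw": 5}])

```text
clock: 20.25
tool_pos: [0.4358, 0.2725, 0.0419]
tool_rot: [0.695, -0.662, 0.186, -0.209]
force: [-0.2, 1.8, -2.0]
finger_gap: 0.0135
```

```bash
python3 tq.py
```

```text
Tz [ 0.094  0.046 -0.031 -0.071 -0.018 -0.123] mean [-3.150e-01 -1.460e-01 -1.700e-02  4.700e-01  1.602e+00 -1.774e+00
  5.761e+01] [0.4359 0.2726 0.042 ] ydir [ 0.046  0.036 -0.998] 0.0136 [ 0.32  0.53 -1.13  1.96  0.6   0.96 -0.09] 20.5
```

Emit:
jog_arm(increments=[{"dx": 0,"dy": 0,"dz": 0,"spin": 0.2,"jaw": 5},{"dx": 0,"dy": 0,"dz": 0,"spin": 0.2,"jaw": 5},{"dx": 0,"dy": 0,"dz": 0,"spin": 0.2,"jaw": 5},{"dx": 0,"dy": 0,"dz": 0,"spin": 0.2,"jaw": 5}])

```text
clock: 20.83
tool_pos: [0.4359, 0.2725, 0.042]
tool_rot: [0.687, -0.652, 0.216, -0.238]
force: [0.3, 1.8, -1.4]
finger_gap: 0.014
```

```bash
python3 tq.py
```

```text
Tz [ 0.073  0.066  0.037 -0.017 -0.046 -0.074] mean [-4.1100e-01 -1.1000e-01  7.0000e-03  3.0300e-01  1.3030e+00 -1.4790e+00
  5.2579e+01] [0.4359 0.2725 0.042 ] ydir [ 0.045  0.036 -0.998] 0.0137 [ 0.31  0.52 -1.12  1.96  0.59  0.96 -0.17] 21.0833
```

Emit:
jog_arm(increments=[{"dx": 0,"dy": 0,"dz": 0,"spin": 0.2,"jaw": 5},{"dx": 0,"dy": 0,"dz": 0,"spin": 0.2,"jaw": 5},{"dx": 0,"dy": 0,"dz": 0,"spin": 0.2,"jaw": 5}])

```text
clock: 21.33
tool_pos: [0.4358, 0.2726, 0.0419]
tool_rot: [0.679, -0.644, 0.238, -0.259]
force: [1.2, 0.9, -1.2]
finger_gap: 0.0139
```

```bash
python3 tq.py
```

```text
Tz [ 0.096  0.083  0.032 -0.032 -0.003  0.021] mean [-3.650e-01 -8.700e-02  3.300e-02  6.600e-01  1.162e+00 -1.588e+00
  4.888e+01] [0.4358 0.2725 0.0419] ydir [ 0.045  0.036 -0.998] 0.0135 [ 0.3   0.52 -1.1   1.96  0.57  0.95 -0.22] 21.5833
```

Emit:
jog_arm(increments=[{"dx": 0,"dy": 0,"dz": 0,"spin": 0.2,"jaw": 5},{"dx": 0,"dy": 0,"dz": 0,"spin": 0.2,"jaw": 5},{"dx": 0,"dy": 0,"dz": 0,"spin": 0.2,"jaw": 5}])

```text
clock: 21.83
tool_pos: [0.4358, 0.2725, 0.0419]
tool_rot: [0.671, -0.635, 0.26, -0.28]
force: [0.4, 0.9, 0.0]
finger_gap: 0.0138
```

```bash
python3 tq.py
```

```text
Tz [0.151 0.083 0.115 0.04  0.054 0.024] mean [-0.417 -0.054  0.078  0.253  0.895 -1.386 45.179] [0.4358 0.2725 0.0419] ydir [ 0.045  0.036 -0.998] 0.0137 [ 0.29  0.51 -1.09  1.96  0.56  0.95 -0.28] 22.0833
```

Emit:
jog_arm(increments=[{"dx": 0,"dy": 0,"dz": 0,"spin": 0.2,"jaw": 5},{"dx": 0,"dy": 0,"dz": 0,"spin": 0.2,"jaw": 5}])

```text
clock: 22.25
tool_pos: [0.4358, 0.2725, 0.0419]
tool_rot: [0.666, -0.629, 0.274, -0.293]
force: [0.1, -0.3, -1.0]
finger_gap: 0.0137
```

```bash
python3 tq.py
```

```text
Tz [0.201 0.133 0.06  0.047 0.041 0.012] mean [-4.4700e-01 -2.9000e-02  8.2000e-02 -7.3000e-02  6.9000e-02 -6.0700e-01
  4.2788e+01] [0.4358 0.2725 0.042 ] ydir [ 0.045  0.036 -0.998] 0.0134 [ 0.28  0.5  -1.08  1.96  0.56  0.95 -0.32] 22.5
```

Emit:
jog_arm(increments=[{"dx": 0,"dy": 0,"dz": 0,"spin": 0.18,"jaw": 5},{"dx": 0,"dy": 0,"dz": 0,"spin": 0.18,"jaw": 5}])

```text
clock: 22.67
tool_pos: [0.4359, 0.2725, 0.042]
tool_rot: [0.66, -0.624, 0.286, -0.304]
force: [0.7, -0.2, -0.3]
finger_gap: 0.0139
```

```bash
python3 tq.py
```

```text
Tz [0.212 0.185 0.134 0.174 0.102 0.071] mean [-4.7900e-01 -2.4000e-02  1.4700e-01  2.9400e-01  3.6500e-01 -5.6200e-01
  4.0639e+01] [0.4358 0.2725 0.0419] ydir [ 0.045  0.036 -0.998] 0.0134 [ 0.28  0.5  -1.08  1.96  0.55  0.94 -0.35] 22.9167
```

The reading is about 0.12 N·m above free turning, so I stop here. Release and lift.

Emit:
jog_arm(increments=[{"dx": 0,"dy": 0,"dz": 0,"spin": 0,"jaw": 20},{"dx": 0,"dy": 0,"dz": 0,"spin": 0,"jaw": 30},{"dx": 0,"dy": 0,"dz": 0,"spin": 0,"jaw": 33},{"dx": 0,"dy": 0,"dz": 0,"spin": 0,"jaw": 33},{"dx": 0,"dy": -0.2,"dz": 0,"spin": 0,"jaw": 33},{"dx": 0,"dy": -0.4,"dz": 0,"spin": 0,"jaw": 33},{"dx": 0,"dy": -0.6,"dz": 0,"spin": 0,"jaw": 33},{"dx": 0,"dy": -0.8,"dz": 0,"spin": 0,"jaw": 33},{"dx": 0,"dy": -0.8,"dz": 0,"spin": 0,"jaw": 33},{"dx": 0,"dy": -0.8,"dz": 0,"spin": 0,"jaw": 33},{"dx": 0,"dy": -0.8,"dz": 0,"spin": 0,"jaw": 33},{"dx": 0,"dy": 0,"dz": 0,"spin": 0,"jaw": 33}])

```text
clock: 23.92
tool_pos: [0.4277, 0.2694, 0.1843]
tool_rot: [0.661, -0.624, 0.285, -0.302]
force: [0.7, 0.4, 0.4]
finger_gap: 0.0289
```

```bash
python3 st.py .4358,.2722,.2; python3 - <<'E'
from h import *
snap('scene','s3.png'); snap('side','d3.png'); snap('wrist','w8.png')
a=cv2.imread('pics/s3.png')[195:285,325:405]; b=cv2.imread('pics/d3.png')[230:290,205:325]
cv2.imwrite('pics/c5.png',np.hstack([cv2.resize(a,(356,400),interpolation=cv2.INTER_CUBIC),cv2.resize(b[:, :60*440//400+40],(440,400) if 0 else (444,252),interpolation=cv2.INTER_CUBIC) if 0 else cv2.resize(b,(440,220),interpolation=cv2.INTER_CUBIC).repeat(1,0)[:220].copy() if 0 else cv2.copyMakeBorder(cv2.resize(b,(440,220),interpolation=cv2.INTER_CUBIC),0,180,0,0,cv2.BORDER_CONSTANT)]))
E
```

```text
[0.4277 0.2694 0.1843] R [[0.655, 0.043, 0.754], [-0.756, 0.038, 0.654], [-0.001, -0.998, 0.057]] F [0.7 0.4 0.4] T [ 0.042 -0.152  0.008] gap 0.0289 need [ 0.11 -0.51  0.3 ] yaw z 40.9 [ 0.5   0.28 -1.28  1.84  0.3   1.17 -0.16] 23.9167
```

View pics/c5.png

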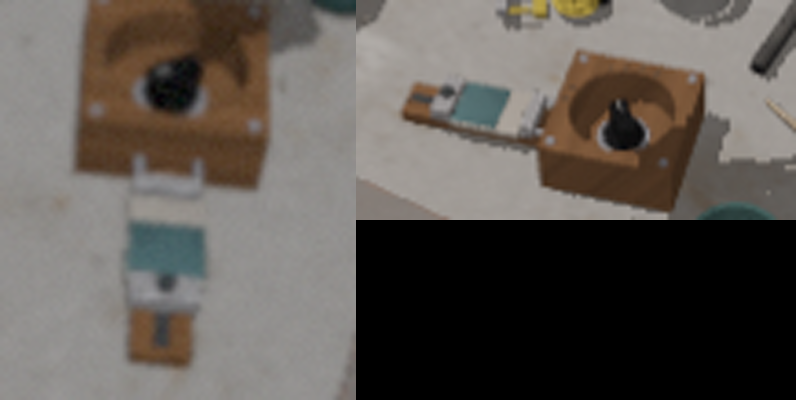

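Both views show the tile flat between the jaw (moved out on its rods) and the stop, with no gap visible. The knob is turned and the gripper is clear, so I'm handing in.

```bash
python3 -c "
from bench import ticket; print(ticket.job_done())"
```

```text
the job is handed in; nothing more can be done
None
```

The tile is on the jig's bed, clamped between jaw and stop, and the job was handed in at about 24 s of the 72 s allowed.

- **Placing:** I pinched the tile across its 42 mm, laid it flat with the glazed end to the stop, and let go. A scene picture confirmed it lay between jaw and stop.
- **Clamping:** I turned the black knob clockwise about 57°, to roughly 1.1 rad. I felt contact at about 0.95 rad and stopped when the torque read about 0.12 N·m above free turning. That is an estimated 9–10 N before the knob eases back.
- **Torque uncertainty:** The torque readings were noisy, about ±0.03 N·m. An average that included the settling samples gave about 0.14 N·m (11–12 N), slightly over target but below the 16 N chipping limit. The grip left after letting go was not measured.
- **Last look:** With the gripper up and clear, both cameras showed the tile flat with no gap at jaw or stop. I made no separate check that the other objects stayed put, but the arm never went near them except in flight, well above.
- **Disagreements:** The scene camera's first position for the jig was about 1 cm off the side and wrist cameras, and I used the latter two. The tool drifted to about 3° of tilt, which did not affect the result.

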